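Take the squeeze lid off the pumpkin pot on the potion table

TASK

Open the pumpkin pot that has the red lid: pinch the two white buttons on opposite sides of the red lid together to free its catches, lift the lid straight off and, without dropping it, stand it upright on its feet in the middle of the round cork mat. Keep the red lid's pot standing on the table about where it is, and leave the teal-lidded pumpkin pot closed and undisturbed.

Things in the scene. Friction and masses are not known exactly. Their poses are not given: they have to be found in the camera images.
- red_lid: Red lid, 95 g, 64 x 42 x 49 mm (x, y, z; y 58 over its two white buttons). Origin: midway between the buttons, half-way up them, 35 mm above its feet (50 x 26 mm). z up; buttons at +y and -y, flat, 24 mm wide, 22 high; each goes in 6 mm at 4 N (faces then 46 mm apart) and springs back. Both 3 mm or more in: catches free; else the pot comes up too. Squeezed, the buttons are also the carrying grip.
- red_pot: Pot under the red lid: orange ribbed pumpkin, 0.75 to 0.95 kg, loose, slides if pushed firmly. 112 mm across, round shoulder up to 40 mm, then a white neck 62 x 42 mm (x, y) up to 60 mm; the lid's roof plate rests on it, the lid's feet hang 15 mm inside it, the lid's origin is 80 mm above the table. Origin: centre of the pot's underside; z up, x and y as the lid's.
- mat_top (a point): Centre of the top face of the round cork mat, 130 mm in diameter and 4 mm thick, fixed flat on the table and empty.
- teal_lid: Teal lid of the same make on another, otherwise identical pumpkin pot: a bystander to leave alone. Origin midway between its two white buttons, half-way up them, 80 mm above the table; z up, y from button to button.
There are look-alikes about, which are no part of the job. What is shaped like the red_lid but green or orange is not meant.

How it is judged:
On the way:
1. the red lid is lifted clear of its pot (more than 30 mm above its seat) while the pot stays standing (z of red_lid in the frame of red_pot above 0.11 m and angle between red_pot's own z axis and vertical below 0.17 rad and height (world z) of red_pot below 0.01 m), for 0.1 s.
At the end, for the whole second after the job is handed in: The red lid stands still and upright (within 10 degrees) on its feet on the cork mat, its centre within 35 mm of the mat's centre; its pot stands upright (within 10 degrees) within 50 mm of where it started; the teal lid is upright (within 10 degrees) within 30 mm of where it started (horizontal distance between red_lid and mat_top below 0.035 m and height (world z) of red_lid between 0.033 and 0.046 m and angle between each of red_lid, red_pot, teal_lid's own z axis and vertical below 0.17 rad and linear speed of red_lid below 0.03 m/s and distance of red_pot from where it was at the start of the episode below 0.05 m and distance of teal_lid from where it was at the start of the episode below 0.03 m); the robot touches nothing.
It fails at once if the red lid's pot is lifted more than 25 mm off the table or tipped more than 25 degrees (height (world z) of red_pot above 0.025 m or angle between red_pot's own z axis and vertical above 0.44 rad).
It fails at once if the teal lid is moved more than 30 mm (distance of teal_lid from where it was at the start of the episode above 0.03 m).
It fails at once if the red lid is dropped (moving faster than 0.6 m/s with no finger touching it) (linear speed of red_lid above 0.6 m/s and contact force between red_lid and the fingers below 0.05 N).
It also fails if it takes over 43 s, if anything falls off the work surface, if the arm or the gripper's body presses on something with over 40 N, if the wrist force passes 120 N, or if a joint passes its speed limit or range.

ROBOT

A 7-joint arm with a two-finger parallel gripper is mounted at the origin on the work surface. World frame = base frame: x ahead of the robot, y to its left, z up, the work surface at z = 0. Lengths are in m, angles in rad, forces in N, time in s.
With the tool pointing down it reaches from about 0.425 to 0.875 m from the base axis. Payload 8.4 kg.
Tool frame: the origin (TCP) lies between the finger pads; the fingertips stand 14 mm ahead of it and the grasp point (between the pads) lies 5 mm behind it; y points along the fingers, z is the direction in which the jaws open and shut, and the axes are right-handed (so a half turn about y gives the same grasp; the last joint's range is limited). The gripper opens to 85 mm and grips with 20 to 120 N. Pads are 22 mm wide; open, the fingers measure 114 mm over their backs; the gripper's body (76 mm by 85 mm) begins 54 mm behind the grasp point. The pads swing forward as they close: fully open they stand 13 mm farther back than shut.
Start: joints at [-1.398, 0.333, 0.04, 1.465, -0.013, 1.343, -0.059], TCP at [0.175, 0.626, 0.245] pointing down, gripper open.
Joint ranges: [-2.58, 2.58], [-0.38, 2.09], [-1.3, 1.39], [0.25, 2.4], [-1.5, 4.64], [0.08, 2.09], [-2.65, 2.65]. Speed limits (rad/s): [2.22, 2.22, 2.79, 2.79, 3.14, 3.14, 3.14].

INTERFACE

Orientations are given as [roll, pitch, yaw] about the fixed x, y, z axes, in that order (R = Rz(yaw) Ry(pitch) Rx(roll)).
In Python, from cell import * gives the robot as it stands.
- The arm moves only by the tool play_rows, never from a script. Its argument "targets" is a list of rows, each a list of 2 entries, a list of its own where there are three numbers: the shift along the tool's x, y, z each as a share of 50 cm, from -1 to 1, then the turn, a rotation vector about the tool's x, y, z each as a share of 2 rad, from -1 to 1. A call has 1 to 10 rows; each row shifts and turns the commanded pose from where the row before left it, along the tool's axes as they then stand; what a row does not reach is not made up. A row lasts 1/10 s, in which the tool goes at most 50 mm and 8.59 degrees, less where a joint would pass 70% of its speed; a pose out of reach is approached as far as the arm can. A call with a number of a shift or a turn outside -1 to 1 is refused whole. A call with a gripper value outside its range is refused whole. "grip" is the closure, from -1 (fully open) to 1 (shut), set as the call begins (left out, the last holds). The fingers move at their own pace and stop on an object; the grip force is fixed at half the most. Time passes only in rows, so rows that do not move let the fingers close. It gives the time, the measured TCP pose, the force and the opening at its end, in the units of the state.
- read_state(): the state, without advancing time (a new reading comes with each control period).
- read_camera(name): name is "side" or "top" or "wrist"; returns (picture, depth): 384x512x3 uint8, blue, green, red; 384x512 float32, m along the optical axis (not along the pixel's ray), 0 where there is no reading.
- camera_params(name): a dict with "camera_matrix" (3x3 intrinsics, pixels), "k1" (the pictures are not rectified: a ray, as slopes to the right and down, at radius r is drawn at 1 + k1 r^2 times it, then the intrinsics apply), "rvec" (rotation vector, rad) and "tvec" (3), from world to camera coordinates, as OpenCV has them. Camera axes: x right, y down, z forward; pixel columns grow to the right and rows downward; lengths in m; the calibration is good to about 2 mm. A picture is of the moment at which its call begins: read the wrist's pose just before it. camera_params takes no time and is no camera call; for the wrist camera it gives the pose at the moment of the call.
- sign_off(): hands the job in, once; it reports no verdict.
The state is a dict: "clock": time; "joints": joint angles; "qvel": joint speeds; "joint_efforts": joint torques, N m; "position": TCP position; "ee_rot": TCP orientation; "ft_force": force on the tool from outside, world axes, zero at the start; "ft_torque": the same for the moment, N m; "finger_gap": finger opening in m.
Only numpy, scipy, OpenCV 4.12 (cv2) and the standard library are available. Lean on these libraries where they do the work, as an engineer would, in place of code of your own. Each camera call takes 0.05 s, during which the arm holds its last target.

## Working session

There is one attempt and no reset: what is moved stays moved. The work goes in short steps, Python scripts to look and compute and a tool call to move; the robot and the scene stay as the last step left them, time stands still between calls to the robot, and variables do not carry over. Pictures are saved under pics/ and viewed, and the job is handed in when it is done.

Besides the shell and the picture viewer there is one more tool, called after "Call:" as name([rows], argument=value, ...), one row to a line, values as JSON. play_rows: Moves the arm, as the interface text tells. Shift numbers are shares of 50 cm and turn numbers shares of 2 rad, none past 1 either way. Its arguments: {"type":"object","properties":{"targets":{"type":"array","items":{"type":"array"}},"grip":{"type":"number"}},"required":["targets"]}

```bash
ls; mkdir -p pics
python3 - <<'E'
from cell import *
import cv2
s=read_state()
for k,v in s.items(): print(k,v)
for n in ["side","top","wrist"]:
    p=camera_params(n); print(n,p)
    im,d=read_camera(n); cv2.imwrite(f"pics/{n}0.png",im)
    import numpy as np; np.savez(f"pics/{n}0.npz",im=im,d=d)
E
```

```text
pics
clock 0.0
joints [-1.39821093  0.33388003  0.03988041  1.46628293 -0.01342591  1.34330343
 -0.05850924]
qvel [-7.58911071e-04 -1.34748860e-03 -1.60104676e-03 -4.27074482e-05
  9.79998308e-04  1.92314339e-03 -3.84138291e-04]
joint_efforts [-4.83441108e-04 -6.58551121e+01  1.36506513e+00 -4.05567670e+01
  1.65776338e-02  1.27001287e-02  1.80964214e-06]
position [0.17439745 0.62571001 0.24443558]
ee_rot [-1.57240172e+00 -8.51027104e-05 -2.71824056e-01]
ft_force [0.08564534 0.38182833 0.44937161]
ft_torque [ 0.0098333  -0.01260614 -0.01590847]
finger_gap 0.08564444098991215
side {'camera_matrix': array([[454.92810618,   0.        , 263.4625522 ],
       [  0.        , 454.92810618, 184.41432727],
       [  0.        ,   0.        ,   1.        ]]), 'k1': -0.01146827116961347, 'rvec': array([ 2.30429215, -0.87771443,  0.31155274]), 'tvec': array([-0.40720905,  0.27206238,  1.11275546])}
top {'camera_matrix': array([[410.82327738,   0.        , 253.81576118],
       [  0.        , 410.82327738, 194.72293458],
       [  0.        ,   0.        ,   1.        ]]), 'k1': 0.048689451061237767, 'rvec': array([ 2.27163743, -1.90590874,  0.21597505]), 'tvec': array([-0.10874021,  0.51349849,  0.88411263])}
wrist {'camera_matrix': array([[309.00504736,   0.        , 261.58712399],
       [  0.        , 309.00504736, 185.77385002],
       [  0.        ,   0.        ,   1.        ]]), 'k1': -0.005818126862073707, 'rvec': array([-2.30192563, -1.74842847, -0.26283292]), 'tvec': array([-0.64891326, -0.0377685 ,  0.3796119 ])}
```

View pics/side0.png

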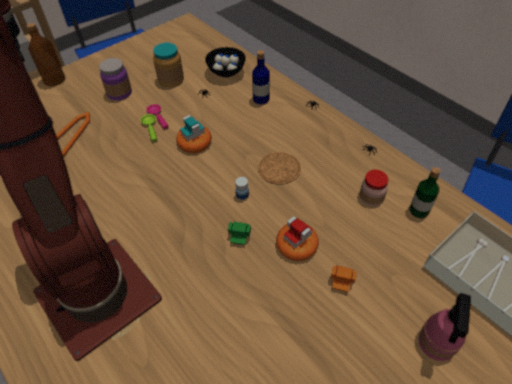

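View pics/top0.png

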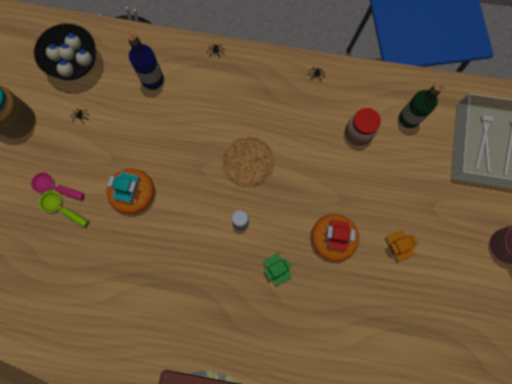

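View pics/wrist0.png

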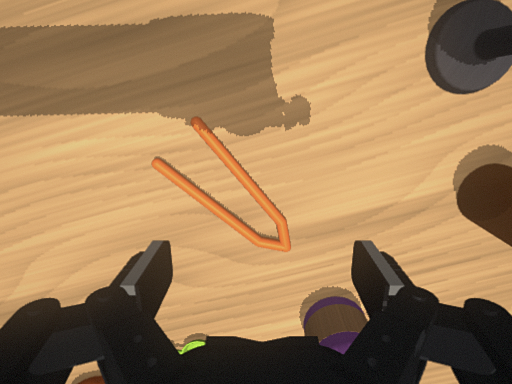

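Side: red pot at about (297,238), mat (280,168), teal pot (194,135). Top: red pot (335,237) with its lid at (340,235) and white buttons left and right of it, mat (248,162), teal pot (130,190). Next I'll measure these.

```bash
cat > h.py <<'E'
import numpy as np, cv2
def T(p):
    R,_=cv2.Rodrigues(np.array(p["rvec"])); return R,np.array(p["tvec"])
def rays(p,uv):
    K=p["camera_matrix"]; uv=np.atleast_2d(uv).astype(float)
    d=np.stack([(uv[:,0]-K[0,2])/K[0,0],(uv[:,1]-K[1,2])/K[1,1]],1)
    x=d.copy()
    for _ in range(20): x=d/(1+p["k1"]*(x**2).sum(1,keepdims=True))
    R,t=T(p); r=np.c_[x,np.ones(len(x))]
    return -R.T@t, r@R   # origin, world dirs (unit optical depth)
def plane(p,uv,z):
    o,r=rays(p,uv); return o+r*((z-o[2])/r[:,2])[:,None]
def pts(p,uv,d):
    o,r=rays(p,uv); return o+r*d[:,None]
def mask(im,lo,hi):
    return cv2.inRange(cv2.cvtColor(im,cv2.COLOR_BGR2HSV),lo,hi)>0
E
python3 - <<'E'
from cell import *; from h import *
for n,box in (("top",(295,200,375,275)),("side",(265,205,330,270))):
    z=np.load(f"pics/{n}0.npz"); im,d=z["im"],z["d"]; p=camera_params(n)
    x0,y0,x1,y1=box
    cv2.imwrite(f"pics/{n}_crop.png",cv2.resize(im[y0:y1,x0:x1],None,fx=7,fy=7,interpolation=cv2.INTER_NEAREST))
    hsv=cv2.cvtColor(im,cv2.COLOR_BGR2HSV); H,S,V=[hsv[...,i].astype(int) for i in range(3)]
    box_m=np.zeros(d.shape,bool); box_m[y0:y1,x0:x1]=1
    red=box_m&((H<5)|(H>172))&(S>150)&(V>60)
    white=box_m&(S<70)&(V>110)
    org=box_m&(H>5)&(H<15)&(S>180)
    for nm,m in(("red",red),("white",white),("org",org)):
        k,lab,st,c=cv2.connectedComponentsWithStats(m.astype(np.uint8))
        for i in range(1,k):
            if st[i,4]<8: continue
            v,u=np.where((lab==i)&(d>0)); P=pts(p,np.c_[u,v],d[v,u])
            print(n,nm,st[i],c[i].round(1),"med",np.median(P,0).round(4),"min",P.min(0).round(3),"max",P.max(0).round(3))
            if nm=="red":
                t=P[P[:,2]>np.percentile(P[:,2],95)-.006]; print("  top pts",len(t),t.mean(0).round(4), t[:,2].max())
p=camera_params("top"); 
for n in("top","side"):
    p=camera_params(n); im=np.load(f"pics/{n}0.npz")["im"]
    uv=np.array([[335,237],[248,162],[130,190]]) if n=="top" else np.array([[297,240],[280,168],[194,138]])
    print(n,plane(p,uv,0.02).round(3))
E
```

```text
top red [328 221  22  29 471] [339.1 235.5] med [ 0.4598 -0.2183  0.0696] min [ 0.435 -0.239  0.04 ] max [ 0.496 -0.197  0.097]
  top pts 213 [ 0.4667 -0.2187  0.0927] 0.096768898071386
top white [328 226   4  11  37] [329.5 231.4] med [ 0.4657 -0.1945  0.0898] min [ 0.455 -0.199  0.085] max [ 0.478 -0.191  0.093]
top white [351 230   4  11  40] [352.6 234.7] med [ 0.4671 -0.2442  0.0898] min [ 0.456 -0.249  0.087] max [ 0.478 -0.24   0.094]
top org [312 214  47  47 704] [334.2 239.8] med [ 0.4485 -0.2173  0.0347] min [ 0.412 -0.271  0.   ] max [ 0.519 -0.165  0.095]
top org [323 232   4  11  24] [324.7 238. ] med [ 0.4547 -0.1934  0.0407] min [ 0.447 -0.198  0.036] max [ 0.471 -0.189  0.044]
side red [290 219  22  16 157] [298.3 225.7] med [ 0.4623 -0.2226  0.0929] min [ 0.45  -0.24   0.061] max [ 0.498 -0.204  0.098]
  top pts 130 [ 0.4644 -0.222   0.0935] 0.09828796462670253
side red [285 229  16  15 119] [292.3 236.2] med [ 0.4446 -0.2225  0.0641] min [ 0.433 -0.242  0.059] max [ 0.455 -0.202  0.08 ]
  top pts 52 [ 0.4449 -0.2237  0.0672] 0.0797021703182581
side white [288 216   8   7  31] [291.3 219.3] med [ 0.4669 -0.1957  0.0902] min [ 0.455 -0.2   -0.003] max [ 0.526 -0.144  0.093]
side white [302 228   8   7  31] [305.5 230.8] med [ 0.4665 -0.2444  0.0906] min [ 0.455 -0.249  0.088] max [ 0.478 -0.239  0.094]
side org [276 225  42  36 721] [296.8 246. ] med [ 0.4412 -0.2465  0.0357] min [ 0.41  -0.275  0.011] max [ 0.515 -0.17   0.065]
top [[ 0.466 -0.22   0.02 ]
 [ 0.611  0.012  0.02 ]
 [ 0.493  0.276  0.02 ]]
side [[ 0.467 -0.219  0.02 ]
 [ 0.607 -0.003  0.02 ]
 [ 0.492  0.272  0.02 ]]
```

Run:
```python
import cv2,numpy as np
a=cv2.imread("pics/top_crop.png");b=cv2.imread("pics/side_crop.png")
h=max(a.shape[0],b.shape[0]);f=lambda x:cv2.copyMakeBorder(x,0,h-x.shape[0],0,0,0)
c=np.hstack([f(a),f(b)]);cv2.imwrite("pics/crops.png",cv2.resize(c,None,fx=.75,fy=.75))
```

```text
(no output)
```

View pics/crops.png

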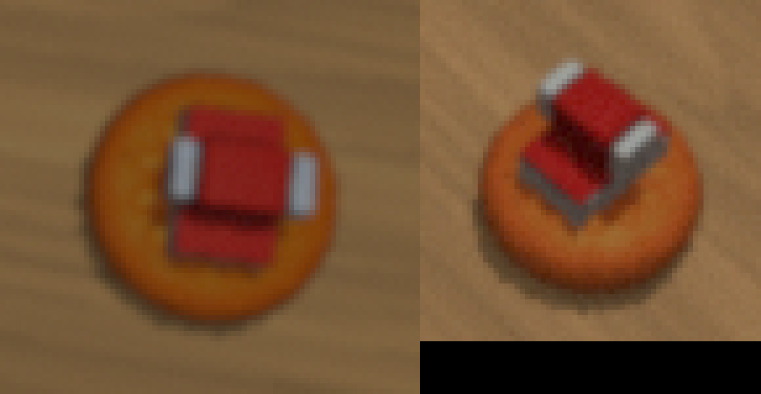

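Crops: lid seated on the pot, white buttons at top-view (329.5,231.4) and (352.6,234.7), so the button axis lies almost along world y. Now I'll refine the yaw and the mat centre.

Run:
```python
from cell import *; from h import *
for n in("top","side"):
    z=np.load(f"pics/{n}0.npz"); im,d=z["im"],z["d"]; p=camera_params(n)
    # red button tops: ray-cast contour boxes
    hsv=cv2.cvtColor(im,cv2.COLOR_BGR2HSV); H,S,V=[hsv[...,i].astype(int) for i in range(3)]
    box=(328,226,356,245) if n=="top" else (285,214,312,236)
    v,u=np.mgrid[box[1]:box[3],box[0]:box[2]].reshape(2,-1)
    w=(S[v,u]<70)&(V[v,u]>100)&(d[v,u]>0); P=pts(p,np.c_[u,v][w],d[v,u][w]); P=P[(P[:,2]>.084)&(P[:,2]<.1)]
    G=plane(p,np.c_[u,v][w],.091); 
    A=P[P[:,1]>-.219].mean(0);B=P[P[:,1]<-.219].mean(0); D=A-B
    print(n,"depth",A.round(4),B.round(4),((A+B)/2).round(4),"yaw",np.arctan2(-D[0],D[1]))
    A=G[G[:,1]>-.219].mean(0);B=G[G[:,1]<-.219].mean(0); D=A-B
    print(n,"ray",((A+B)/2).round(4),"yaw",np.arctan2(-D[0],D[1]))
    # mat: depth-height or colour
    c=(248,162) if n=="top" else (280,168)
    print("mat hsv",hsv[c[1],c[0]],hsv[c[1]+40,c[0]+40])
    lab=cv2.cvtColor(im,cv2.COLOR_BGR2LAB).astype(int)
    vv,uu=np.mgrid[c[1]-40:c[1]+40,c[0]-40:c[0]+40].reshape(2,-1)
    P=plane(p,np.c_[uu,vv],.004)
    dd=pts(p,np.c_[uu,vv],d[vv,uu])
    g=cv2.GaussianBlur(hsv,(5,5),0)
    m=np.zeros(d.shape,np.uint8); ref=np.median(lab[c[1]-8:c[1]+8,c[0]-8:c[0]+8].reshape(-1,3),0)
    bl=cv2.GaussianBlur(cv2.cvtColor(im,cv2.COLOR_BGR2LAB),(5,5),0).astype(int)
    m[vv,uu]=(np.abs(bl[vv,uu]-ref).max(1)<10)
    cs,_=cv2.findContours(m,cv2.RETR_EXTERNAL,cv2.CHAIN_APPROX_NONE); k=max(cs,key=cv2.contourArea)[:,0]
    G=plane(p,k,.004); (x,y),r=cv2.minEnclosingCircle(G[:,:2].astype(np.float32)*1000); print("mat",n,x,y,r,G.mean(0).round(4),cv2.contourArea(k))
    # depth map of tall things along route
p=camera_params("top");z=np.load("pics/top0.npz");d=z["d"]
v,u=np.mgrid[0:384,0:512].reshape(2,-1);P=pts(p,np.c_[u,v],d[v,u]);
for a,b in ((240,220),(278,268),(400,245),(130,190)):
    s=(abs(u-a)<16)&(abs(v-b)<16)&(d[v,u]>0)&(P[:,2]>.015); print(a,b,P[s].mean(0).round(3),P[s][:,2].max())
```

```text
top depth [ 0.4668 -0.1947  0.0896] [ 0.4671 -0.2435  0.0898] [ 0.467  -0.2191  0.0897] yaw 0.005650327458004162
top ray [ 0.4666 -0.2189  0.091 ] yaw 0.005443444126473574
mat hsv [ 15 143 118] [ 17 129 115]
mat top 593.5623168945312 11.45535659790039 123.6915283203125 [0.5906 0.0087 0.004 ] 4454.0
side depth [ 0.4651 -0.196   0.09  ] [ 0.4662 -0.245   0.0905] [ 0.4656 -0.2205  0.0903] yaw 0.02178589739562767
side ray [ 0.4654 -0.2207  0.091 ] yaw 0.020606675900805116
mat hsv [ 15 136 131] [ 15 125 141]
mat side 619.1898193359375 24.871055603027344 200.47119140625 [ 0.5743 -0.0031  0.004 ] 3047.0
240 220 [0.463 0.004 0.056] 0.06747236643026766
278 268 [ 0.371 -0.098  0.034] 0.05349426470547869
400 245 [ 0.474 -0.368  0.033] 0.0514135732131944
130 190 [0.486 0.261 0.062] 0.09757754949852848
```

Call:
play_rows([
  [[0.1,0,0],[0,-0.07,0]],
  [[0.1,0,0],[0,-0.07,0]],
  [[0.1,0,0],[0,0,0]],
  [[0.1,0,0],[0,0,0]],
  [[0.1,0,-0.02],[0,0,0]],
  [[0.06,0,-0.08],[0,0,0]],
  [[0.06,0,-0.08],[0,0,0]],
  [[0.04,0,-0.09],[0,0,0]],
], grip=-1)

```text
clock: 0.95
position: [0.5042, 0.4712, 0.2442]
ee_rot: [-1.572, 0.0, 0.007]
ft_force: [-0.4, -0.8, -0.7]
finger_gap: 0.0854
```

Call:
play_rows([
  [[0,0,-0.1],[0,0,0]],
  [[0,0,-0.1],[0,0,0]],
  [[0,0,-0.1],[0,0,0]],
  [[0,0,-0.1],[0,0,0]],
  [[0,0,-0.1],[0,0,0]],
  [[0,0,-0.1],[0,0,0]],
  [[0,0,-0.1],[0,0,0]],
  [[0,0,-0.1],[0,0,0]],
  [[0,0,-0.1],[0,0,0]],
  [[0,0,-0.1],[0,0,0]],
])

```text
clock: 1.95
position: [0.5059, -0.0288, 0.2454]
ee_rot: [-1.57, -0.0, 0.008]
ft_force: [1.3, -0.1, 0.7]
finger_gap: 0.0852
```

Run:
```python
import cv2,numpy as np
out=[]
for n,c in (("top",(248,162)),("side",(280,168))):
    im=np.load(f"pics/{n}0.npz")["im"][c[1]-35:c[1]+35,c[0]-35:c[0]+35]
    out.append(cv2.resize(im,None,fx=5.6,fy=5.6,interpolation=cv2.INTER_NEAREST))
cv2.imwrite("pics/mat.png",np.hstack(out))
```

```text
(no output)
```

View pics/mat.png

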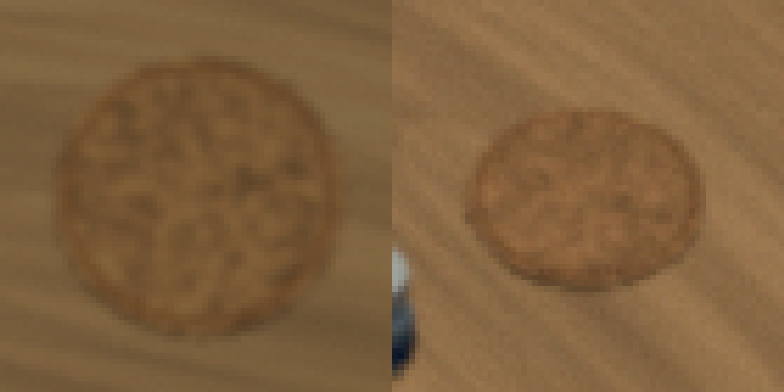

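Mat crop: a plain ellipse, centred at top (248.5,162.2) and side (279.6,168.5).

Run:
```python
from cell import *; from h import *
e={"top":[(58,199),(340,199),(199,57),(199,337)],"side":[(468,199),(704,199),(586,106),(586,292)]}
for n,(ox,oy,b) in (("top",(213,127,0)),("side",(245,133,392))):
    uv=np.array([((x-b)/5.6-.5+ox,y/5.6-.5+oy) for x,y in e[n]]); G=plane(camera_params(n),uv,.004)
    print(n,G.round(4).tolist(),((G[0]+G[1])/2).round(4),((G[2]+G[3])/2).round(4))
```

```text
top [[0.6047, 0.0737, 0.004], [0.6264, -0.0487, 0.004], [0.6807, 0.0242, 0.004], [0.5539, 0.0014, 0.004]] [0.6155 0.0125 0.004 ] [0.6173 0.0128 0.004 ]
side [[0.5679, 0.0513, 0.004], [0.6626, -0.0338, 0.004], [0.6628, 0.06, 0.004], [0.5706, -0.0394, 0.004]] [0.6153 0.0088 0.004 ] [0.6167 0.0103 0.004 ]
```

Call:
play_rows([
  [[-0.02,0,-0.095],[0,0,0]],
  [[-0.02,0,-0.095],[0,0,0]],
  [[-0.02,0,-0.095],[0,0,0]],
  [[-0.02,0,-0.095],[0,0,0]],
  [[0,0.06,0],[0,0,0]],
  [[0,0.06,0],[0,0,0]],
  [[0,0,0],[0,0,0]],
  [[0,0,0],[0,0,0]],
])

```text
clock: 2.75
position: [0.4679, -0.217, 0.1857]
ee_rot: [-1.571, 0.001, 0.008]
ft_force: [-1.0, -0.2, -0.2]
finger_gap: 0.0858
```

Run:
```python
from cell import *; from h import *
p=camera_params("wrist"); im,d=read_camera("wrist"); s=read_state(); print(s["position"])
cv2.imwrite("pics/w1.png",im); np.savez("pics/w1.npz",im=im,d=d)
R,t=T(p); print((-R.T@t).round(3))
hsv=cv2.cvtColor(im,cv2.COLOR_BGR2HSV); H,S,V=[hsv[...,i].astype(int) for i in range(3)]
for nm,m in (("white",(S<60)&(V>130)&(d>0)),("red",((H<5)|(H>172))&(S>150)&(V>60)&(d>0))):
    k,lab,st,c=cv2.connectedComponentsWithStats(m.astype(np.uint8))
    for i in range(1,k):
        if st[i,4]<60: continue
        v,u=np.where(lab==i); P=pts(p,np.c_[u,v],d[v,u]); print(nm,st[i],P.mean(0).round(4),P.min(0).round(4),P.max(0).round(4))
        P=P[P[:,2]>.085]; print(len(P), P.mean(0).round(4) if len(P) else "")
```

```text
[ 0.4685335  -0.21707873  0.18650207]
[ 0.392 -0.218  0.314]
white [481 155  31  37 124] [ 0.4617 -0.0054  0.038 ] [ 0.4461 -0.0137  0.03  ] [0.482  0.0098 0.0523]
0 
white [503 170   9  31 211] [ 0.4672 -0.0084  0.0649] [ 0.4532 -0.013   0.0609] [ 0.4799 -0.0021  0.0671]
0 
white [220 174  14  32 344] [ 0.4649 -0.244   0.0907] [ 0.4533 -0.2488  0.0815] [ 0.4768 -0.2395  0.0931]
342 [ 0.465  -0.244   0.0907]
white [285 175  11  30 325] [ 0.4635 -0.1956  0.091 ] [ 0.4519 -0.1997  0.0894] [ 0.4755 -0.1913  0.0925]
325 [ 0.4635 -0.1956  0.091 ]
white [121 286  14   9  72] [ 0.4584 -0.2634  0.2223] [ 0.4565 -0.266   0.2211] [ 0.4605 -0.2619  0.2231]
72 [ 0.4584 -0.2634  0.2223]
white [389 286  14   9  74] [ 0.4576 -0.1713  0.2224] [ 0.4554 -0.173   0.2213] [ 0.4602 -0.1687  0.2236]
74 [ 0.4576 -0.1713  0.2224]
red [ 233  143   51   73 3444] [ 0.4583 -0.2198  0.0805] [ 0.4324 -0.2411  0.0619] [ 0.4963 -0.1982  0.0958]
1851 [ 0.4629 -0.2197  0.0934]
```

View pics/w1.png

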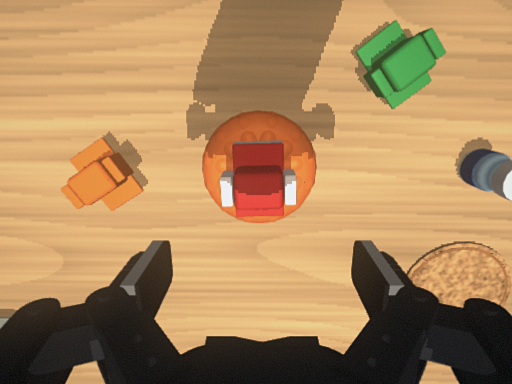

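Wrist view: lid between the open fingers, buttons at (227,190) and (290,190). They give a lid centre of about (0.4645,-0.2198), which agrees with the fixed cameras. Descending to grasp height.

Call:
play_rows([
  [[-0.006,0.06,-0.005],[0,-0.005,0]],
  [[0,0.06,0],[0,0,0]],
  [[0,0.04,0],[0,0,0]],
  [[0,0.03,0],[0,0,0]],
  [[0,0.02,0],[0,0,0]],
  [[0,0.013,0],[0,0,0]],
  [[0,0,0],[0,0,0]],
  [[0,0,0],[0,0,0]],
])

```text
clock: 3.6
position: [0.4656, -0.2198, 0.0746]
ee_rot: [-1.571, -0.001, 0.018]
ft_force: [0.3, -0.2, -0.0]
finger_gap: 0.0855
```

Run:
```python
from cell import *; from h import *
im,d=read_camera("side"); im2,_=read_camera("wrist")
cv2.imwrite("pics/g1.png",np.hstack([cv2.resize(im[190:280,250:350],(400,360)),cv2.resize(im2,(400,360))]))
```

```text
(no output)
```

View pics/g1.png

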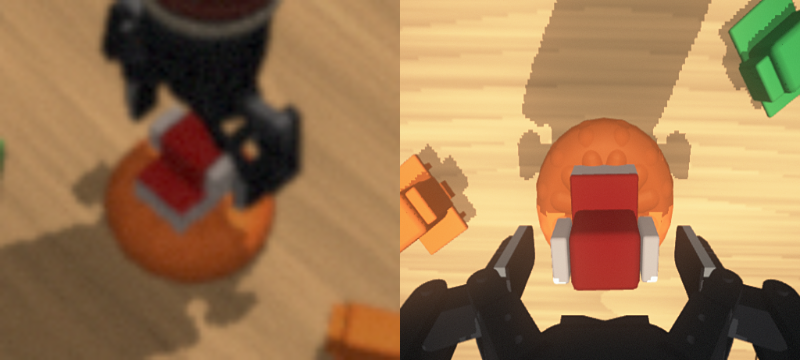

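Call:
play_rows([
  [[0,0,0],[0,0,0]],
  [[0,0,0],[0,0,0]],
  [[0,0,0],[0,0,0]],
  [[0,0,0],[0,0,0]],
  [[0,0,0],[0,0,0]],
  [[0,0,0],[0,0,0]],
  [[0,0,0],[0,0,0]],
  [[0,0,0],[0,0,0]],
], grip=1)

```text
clock: 4.5
position: [0.4654, -0.2198, 0.0748]
ee_rot: [-1.571, -0.001, 0.018]
ft_force: [-3.5, 1.6, 11.6]
finger_gap: 0.0437
```

Run:
```python
from cell import *; from h import *
im,d=read_camera("side"); im2,_=read_camera("wrist")
cv2.imwrite("pics/g2.png",np.hstack([cv2.resize(im[190:280,250:350],(400,360),interpolation=cv2.INTER_CUBIC),cv2.resize(im2[150:384,130:390],(400,360))]))
s=read_state();print(s["ft_force"],s["finger_gap"],s["position"])
```

```text
[-3.39608205  2.19620493 11.36685953] 0.04376604628425596 [ 0.46541665 -0.21974734  0.07478509]
```

View pics/g2.png

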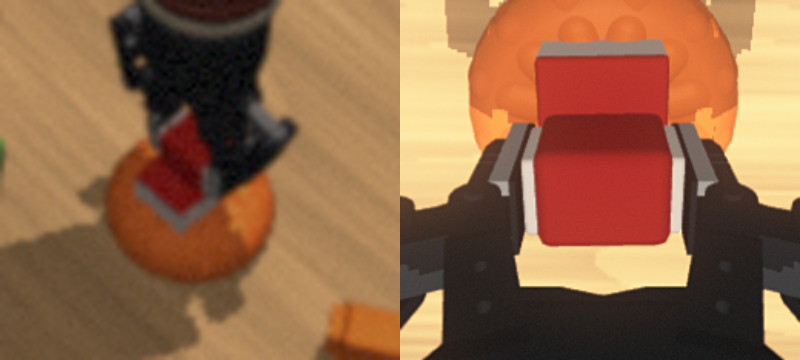

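Both buttons are pressed in evenly and the pot hasn't moved. I'll lift gently, then check.

Call:
play_rows([
  [[0,-0.006,0],[0,0,0]],
  [[0,-0.008,0],[0,0,0]],
  [[0,-0.01,0],[0,0,0]],
  [[0,0,0],[0,0,0]],
])

```text
clock: 5.0
position: [0.4654, -0.2198, 0.0865]
ee_rot: [-1.571, -0.001, 0.018]
ft_force: [-0.3, 0.8, 0.6]
finger_gap: 0.0435
```

Run:
```python
from cell import *; from h import *
im,d=read_camera("side")
cv2.imwrite("pics/g3.png",cv2.resize(im[180:280,240:360],(600,500),interpolation=cv2.INTER_CUBIC))
s=read_state();print(s["ft_force"],s["finger_gap"],s["position"])
```

```text
[-0.26045424  0.34329505 -1.45309685] 0.04395386221245427 [ 0.46524515 -0.21969964  0.08616816]
```

View pics/g3.png

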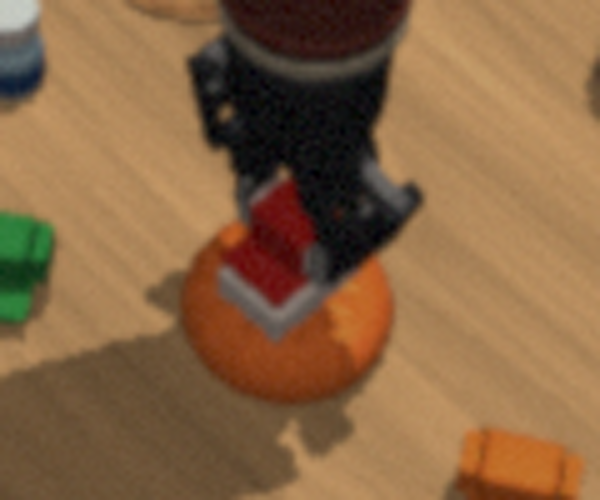

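The lid is rising and the load is only about 1 N, so the pot is free and still in place. Continuing the lift.

Call:
play_rows([
  [[0,-0.02,0],[0,0,0]],
  [[0,-0.03,0],[0,0,0]],
  [[0,-0.04,0],[0,0,0]],
  [[0,-0.05,0],[0,0,0]],
  [[0,-0.05,0],[0,0,0]],
  [[0,-0.02,0],[0,0,0]],
  [[0,0,0],[0,0,0]],
  [[0,0,0],[0,0,0]],
])

```text
clock: 5.85
position: [0.4646, -0.2194, 0.19]
ee_rot: [-1.57, 0.001, 0.018]
ft_force: [0.1, 1.1, -1.2]
finger_gap: 0.0437
```

Run:
```python
from cell import *; from h import *
im,d=read_camera("side"); im2,d2=read_camera("wrist")
cv2.imwrite("pics/g4.png",np.hstack([cv2.resize(im[150:280,240:370],(400,400),interpolation=cv2.INTER_CUBIC),cv2.resize(im2,(400,400))]))
s=read_state();print(s["ft_force"],s["finger_gap"],s["position"])
```

```text
[-0.5017407   0.39141971 -0.68159883] 0.043666125127798175 [ 0.46435563 -0.21932537  0.18956926]
```

View pics/g4.png

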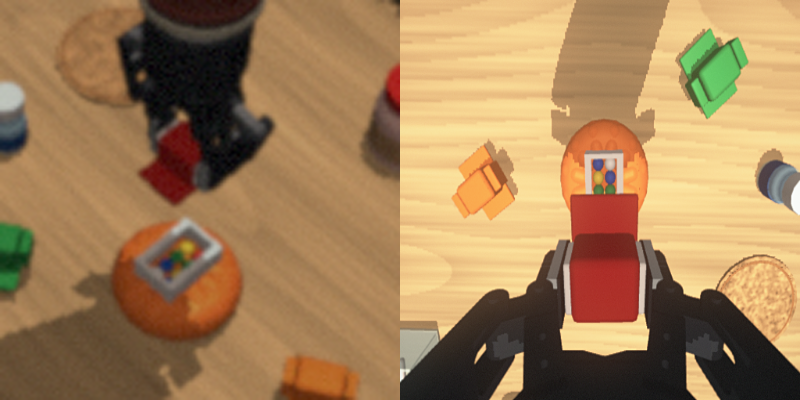

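The lid hangs level in the grip and the pot stands open where it was. Carrying it over to above the mat at (0.616, 0.0105).

Call:
play_rows([
  [[0.02,0,0.03],[0,0,0]],
  [[0.04,0,0.06],[0,0,0]],
  [[0.05,0,0.07],[0,0,0]],
  [[0.05,0,0.07],[0,0,0]],
  [[0.05,0,0.07],[0,0,0]],
  [[0.05,0,0.07],[0,0,0]],
  [[0.035,0,0.055],[0,0,0]],
  [[0.016,0,0.03],[0,0,0]],
  [[0,0,0],[0,0,0]],
  [[0,0,0],[0,0,0]],
])

```text
clock: 6.95
position: [0.6157, 0.0092, 0.1901]
ee_rot: [-1.572, 0.002, 0.017]
ft_force: [-0.4, -0.3, -0.5]
finger_gap: 0.0432
```

Call:
play_rows([
  [[0,0.03,0],[0,0,0]],
  [[0,0.06,0],[0,0,0]],
  [[0,0.06,0],[0,0,0]],
  [[0,0.05,0],[0,0,0]],
  [[0,0.04,0],[0,0,0]],
  [[0,0.02,0],[0,0,0]],
  [[0,0,0],[0,0,0]],
  [[0,0,0],[0,0,0]],
])

```text
clock: 7.75
position: [0.6166, 0.0099, 0.0614]
ee_rot: [-1.571, -0.001, 0.017]
ft_force: [0.2, 0.3, 0.3]
finger_gap: 0.0433
```

Run:
```python
from cell import *; from h import *
p=camera_params("wrist");im2,d2=read_camera("wrist"); im,d=read_camera("side"); im3,d3=read_camera("top")
cv2.imwrite("pics/g5.png",np.hstack([cv2.resize(im[110:210,230:330],(260,400),interpolation=cv2.INTER_CUBIC),cv2.resize(im2,(530,400))]))
s=read_state();print(s["ft_force"],s["finger_gap"],s["position"])
hsv=cv2.cvtColor(im2,cv2.COLOR_BGR2HSV); H,S,V=[hsv[...,i].astype(int) for i in range(3)]
m=((H<5)|(H>172))&(S>150)&(V>60)&(d2>0); v,u=np.where(m); P=pts(p,np.c_[u,v],d2[v,u])
P=P[np.abs(P[:,:2]-s["position"][:2]).max(1)<.05]
print(P.min(0).round(3),P.max(0).round(3),np.percentile(P[:,2],[2,98]))
for lo,hi in((-.1,-.03),(-.025,0.0)):   # plate part / top along x
    pass
dx=P[:,0]-s["position"][0]
for a in np.arange(-.04,.04,.008):
    q=P[(dx>=a)&(dx<a+.008)]
    if len(q)>10: print(round(a,3),len(q),np.median(q[:,2]).round(4))
```

```text
[-0.64828146  0.51468756 -1.1575762 ] 0.043909843132976335 [0.6170941  0.01049939 0.06203262]
[ 0.583 -0.012  0.048] [0.63  0.03  0.082] [0.04941135 0.0812134 ]
-0.04 199 0.0501
-0.032 1351 0.0504
-0.024 2127 0.051
-0.016 3192 0.0782
-0.008 1476 0.0803
0.0 1379 0.0803
0.008 590 0.0801
```

View pics/g5.png

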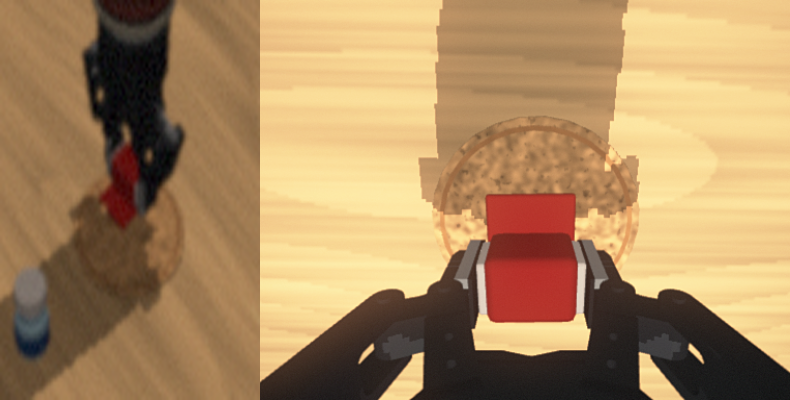

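The lid is level (handle top flat at z 0.080) and over the mat's centre. Its feet should touch at TCP z ≈ 0.034.

Call:
play_rows([
  [[0,0.02,0],[0,0,0]],
  [[0,0.014,0],[0,0,0]],
  [[0,0.008,0],[0,0,0]],
  [[0,0.006,0],[0,0,0]],
  [[0,0.004,0],[0,0,0]],
  [[0,0,0],[0,0,0]],
  [[0,0,0],[0,0,0]],
])

```text
clock: 8.6
position: [0.6165, 0.0106, 0.0349]
ee_rot: [-1.571, -0.0, 0.018]
ft_force: [-0.8, 0.3, -0.4]
finger_gap: 0.0437
```

Call:
play_rows([
  [[0,0.002,0],[0,0,0]],
  [[0,0,0],[0,0,0]],
  [[0,0,0],[0,0,0]],
])

```text
clock: 8.9
position: [0.6166, 0.0106, 0.034]
ee_rot: [-1.571, -0.0, 0.018]
ft_force: [-0.1, -0.1, -0.4]
finger_gap: 0.044
```

Call:
play_rows([
  [[0,0.002,0],[0,0,0]],
  [[0,0,0],[0,0,0]],
  [[0,0,0],[0,0,0]],
])

```text
clock: 9.2
position: [0.6167, 0.0107, 0.0339]
ee_rot: [-1.57, -0.001, 0.018]
ft_force: [-4.0, -0.7, 10.6]
finger_gap: 0.0436
```

Contact is firm (about 10 N). Releasing.

Call:
play_rows([
  [[0,0,0],[0,0,0]],
  [[0,0,0],[0,0,0]],
  [[0,0,0],[0,0,0]],
  [[0,0,0],[0,0,0]],
  [[0,0,0],[0,0,0]],
  [[0,0,0],[0,0,0]],
  [[0,0,0],[0,0,0]],
], grip=-1)

```text
clock: 9.9
position: [0.6163, 0.0106, 0.0328]
ee_rot: [-1.571, 0.0, 0.018]
ft_force: [0.1, 0.6, 0.8]
finger_gap: 0.0853
```

Call:
play_rows([
  [[0,-0.02,0],[0,0,0]],
  [[0,-0.04,0],[0,0,0]],
  [[0,-0.06,0],[0,0,0]],
  [[0,-0.08,0],[0,0,0]],
  [[0,-0.08,0],[0,0,0]],
  [[0,-0.08,0],[0,0,0]],
  [[0,-0.05,0],[0,0,0]],
  [[0,0,0],[0,0,0]],
  [[0,0,0],[0,0,0]],
])

```text
clock: 10.8
position: [0.6165, 0.0106, 0.2386]
ee_rot: [-1.57, -0.001, 0.018]
ft_force: [-0.5, 0.4, 0.0]
finger_gap: 0.0855
```

Run:
```python
from cell import *; from h import *
p=camera_params("wrist");im2,d2=read_camera("wrist"); im,d=read_camera("side"); im3,d3=read_camera("top")
cv2.imwrite("pics/f.png",np.hstack([cv2.resize(im[90:290,150:350],(390,390),interpolation=cv2.INTER_CUBIC),cv2.resize(im2,(400,390))]))
s=read_state();print(s["clock"],s["ft_force"],s["finger_gap"],s["position"])
for n,i,dd in(("wrist",im2,d2),("side",im,d)):
    p=camera_params(n); hsv=cv2.cvtColor(i,cv2.COLOR_BGR2HSV); H,S,V=[hsv[...,k].astype(int) for k in range(3)]
    v,u=np.where(dd>0); P=pts(p,np.c_[u,v],dd[v,u]); near=(np.abs(P[:,:2]-[.616,.0105]).max(1)<.06)&(P[:,2]<.1)
    w=near&(S[v,u]<60)&(V[v,u]>100)&(P[:,2]>.03); r=near&((H[v,u]<5)|(H[v,u]>172))&(S[v,u]>150)
    for nm,m in(("white",w),("red",r)):
        if m.sum()>5: print(n,nm,m.sum(),P[m].mean(0).round(4),np.percentile(P[m],[2,98],axis=0).round(4).tolist())
    t=r&(P[:,2]>.05)
    A=np.c_[P[t][:,:2],np.ones(t.sum())]
    if t.sum()>20: print(" top",P[t].mean(0).round(4),"median z",np.median(P[t][:,2]).round(4))
    o=(np.abs(P[:,:2]-[.4655,-.22]).max(1)<.08)&(H[v,u]>5)&(H[v,u]<15)&(S[v,u]>180)&(P[:,2]>.015)
    if o.sum(): q=P[o];print(n,"pot",(np.percentile(q,2,axis=0)).round(3),np.percentile(q,98,axis=0).round(3))
```

```text
10.95 [-0.10142044 -0.65504856 -0.73601592] 0.0852634328137567 [0.61569089 0.01065722 0.23663385]
wrist white 395 [0.6132 0.0102 0.047 ] [[0.6016, -0.0176, 0.0376], [0.6252, 0.0383, 0.0492]]
wrist red 1806 [0.6102 0.0105 0.0368] [[0.584, -0.0084, 0.0197], [0.6439, 0.0292, 0.0521]]
 top [0.6136 0.0103 0.051 ] median z 0.0509
wrist pot [ 0.461 -0.244  0.02 ] [ 0.516 -0.165  0.041]
side white 36 [0.6157 0.0039 0.0494] [[0.6044, -0.0192, 0.0452], [0.6274, 0.038, 0.0532]]
side red 191 [0.6051 0.0072 0.038 ] [[0.5866, -0.0097, 0.0187], [0.6278, 0.0247, 0.0556]]
 top [0.6149 0.0069 0.0528] median z 0.0526
side pot [ 0.412 -0.274  0.019] [ 0.504 -0.175  0.044]
```

View pics/f.png

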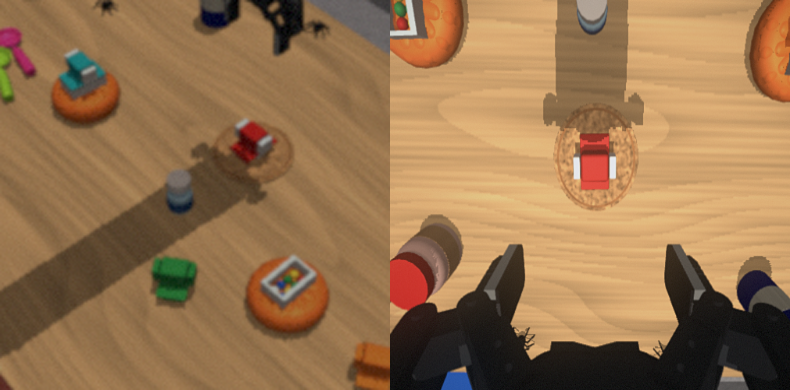

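The lid stands upright mid-mat with its button tops at z ≈ 0.05, as expected for feet on the mat. The pot is open and in place, and the teal pot is untouched.

```bash
python3 -c "
from cell import *
print(sign_off())"
```

```text
the job is handed in; nothing more can be done
None
```

I opened the red-lidded pot and stood its lid upright on the cork mat. The job was handed in at about 11 s of the 43 s allowed; `sign_off()` gave no verdict.

- **Grasp and lift:** I found the lid in the three cameras and squeezed both buttons. The lid came straight up with only about 1 N of load, and pictures showed the pot left standing.
- **Placing:** I lowered the lid until its feet pressed on the mat with about 10 N, then released it and backed the gripper away about 20 cm.
- **Final checks, lid:** it is level at about (0.614, 0.010), with the mat's centre measured at (0.616, 0.0105). The button tops are at z ≈ 0.047–0.049, as expected with the feet on the mat.
- **Final checks, pots:** the red lid's pot measures where it started, within a few mm. The teal pot looks closed and in place in the last picture, but I did not re-measure it.
- **Disagreements:** the cameras differed by up to about 4 mm. The finger gap read 44 mm while gripping, where 46 mm was expected. Neither caused a problem.

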